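Seat the specimen tray on the one below and clip it down

TASK

The upper specimen tray was put down crooked and its four corner pins are standing on top of the lower tray. Shift it until all four pins drop into the sockets of the lower tray and it lies flat, then swing the clip on the far side all the way round over the tray's rim. The two samples must stay in their compartments, and the dropper bottle and the spare sample standing beside the trays must be left alone.

Things in the scene. Friction and masses are not known exactly. Their poses are not given: they have to be found in the camera images.
- lower_tray: Pale aluminium tray fixed to the bench: block 204 (its x) x 156 (y) x 20 mm high, origin at the centre of its underside, x pointing away from the robot. In its top: three rectangular compartments and four round sockets, 13 mm across, 12 mm deep, at x = +-62, y = +-42 mm. A clip post stands at x = +93, y = 0. A tall press stands beyond it to the right.
- upper_tray: Loose grey plastic tray 150 (its x) x 110 (y) x 24 mm, 4 mm walls, 3 x 2 compartments, about 0.3 kg. Origin: centre of the floor's underside. Four round 8 mm tapered pins stick out 8 mm below at x = +-62, y = +-42. Origin 28 mm above the bench when the pins stand on the lower tray, 20 mm when seated, origin over the lower tray's, axes parallel. Starts up to 30 mm towards the robot, 14 mm sideways.
- clip (a joint): Angle of the steel swing clip, a bar 50 x 14 x 5 mm turning on an upright post at x = +93, y = 0 mm of the lower tray. 0 = open, bar 60 degrees anticlockwise of the lower tray's +x; grows anticlockwise seen from above to 2.09 (stop), bar along -x over the upper tray's rim. Underside 47 mm above the bench: clears the rim (44 mm) only of a seated tray. Peg needs about 1 N; stays where left.
- clip_peg (a point): Top centre of the upright black peg on the clip, by which it is swung: 10 mm across, 33 mm tall, 36 mm from the post's axis; its top is 85 mm and its foot 52 mm above the bench.
- sample_left: Brown round mounted sample, 30 mm across, 19 mm high, loose in the middle compartment on the left (+y) of the upper tray; origin at the centre of its underside.
- sample_right: Black round mounted sample, 30 mm across, 16 mm high, loose in the middle compartment on the right (-y) of the upper tray; origin at the centre of its underside.
- pocket_left (a point): Centre of the floor of the upper tray's middle compartment on the left; the compartment is about 45 x 49 mm.
- pocket_right (a point): Centre of the floor of the upper tray's middle compartment on the right; the compartment is about 45 x 49 mm.
- dropper_bottle: Amber dropper bottle, 37 mm across, 94 mm high, standing to the left of the trays; origin at the centre of its underside.
- spare_sample: Black round mounted sample, 30 mm across, 19 mm high, standing on the bench to the right of the trays; origin at the centre of its underside.
Things that resemble listed ones, but are neither listed nor needed, are in the scene too. What is shaped like the upper_tray but blue is not meant.

How it is judged:
On the way, in this order (a step that is already met when the one before it is completed fails the run):
1. the upper tray lies flat with all four pins in the sockets (z of upper_tray in the frame of lower_tray below 0.022 m and horizontal distance between upper_tray and lower_tray below 0.006 m and angle between the z axis of upper_tray and the z axis of lower_tray, either way round below 0.03 rad), for 0.2 s.
2. the clip is swung all the way over the rim of the seated tray (value of joint clip above 1.9 rad and z of upper_tray in the frame of lower_tray below 0.022 m), for 0.2 s.
At the end, for the whole second after the job is handed in: The upper tray is at rest with all four pins in the sockets: down within 2 mm, level within 0.03 rad, within 6 mm and 0.1 rad of the lower tray's centre and direction; the clip is at 1.9 rad or more, over the rim; each sample is within 22 mm of its compartment's centre (all of step 2 and horizontal distance between upper_tray and lower_tray below 0.006 m and angle between the z axis of upper_tray and the z axis of lower_tray, either way round below 0.03 rad and angle between the x axis of upper_tray and the x axis of lower_tray, either way round below 0.1 rad and linear speed of upper_tray below 0.02 m/s and horizontal distance between sample_left and pocket_left below 0.022 m and horizontal distance between sample_right and pocket_right below 0.022 m); the robot touches nothing.
It fails at once if a sample leaves its compartment or is thrown over (distance between sample_left and pocket_left above 0.026 m or distance between sample_right and pocket_right above 0.026 m or angle between any of sample_left, sample_right's own z axis and vertical above 0.7 rad).
It fails at once if the dropper bottle or the spare sample is displaced by more than 20 mm or the bottle is tipped over (distance of any of dropper_bottle, spare_sample from where it was at the start of the episode above 0.02 m or angle between dropper_bottle's own z axis and vertical above 0.5 rad).
It also fails if it takes over 69 s, if anything falls off the work surface, if the arm or the gripper's body presses on something with over 40 N, if the wrist force passes 120 N, or if a joint passes its speed limit or range.

ROBOT

A 6-joint arm with a two-finger parallel gripper is mounted at the origin on a cart in front of the work surface, level with it; the furniture and walls round the work are solid. World frame = base frame: x ahead of the robot, y to its left, z up, the work surface at z = 0. Lengths are in m, angles in rad, forces in N, time in s.
With the tool pointing down it reaches from about 0.4 to 0.825 m from the base axis. Payload 7 kg.
Tool frame: the origin (TCP) lies at the very end of the fingers, on their centre line; the grasp point (between the pads) lies 19 mm behind it; z points along the fingers, y is the line along which they close (so a half turn about z gives the same grasp; the last joint's range is limited). The gripper opens to 88 mm and grips with 3 to 60 N. Pads are 19 mm wide; open, the fingers measure 130 mm over their backs; the gripper's body (78 mm by 193 mm) begins 47 mm behind the grasp point.
Start: joints at [-0.868, 0.359, 0.012, 0, -1.224, -0.288], TCP at [0.272, -0.618, 0.227] pointing down, gripper open.
Joint ranges: [-3.07, 3.07], [-1.43, 2.12], [-1.02, 1.25], [-3.03, 1.67], [-3.05, -0], [-3.03, 3.03]. Speed limits (rad/s): [2.39, 2.39, 3.01, 3.14, 3.14, 3.14].

INTERFACE

Orientations are given as [roll, pitch, yaw] about the fixed x, y, z axes, in that order (R = Rz(yaw) Ry(pitch) Rx(roll)).
In Python, from station import arm gives the robot as it stands. The module is installed in compiled form; this text tells all that it offers.
- The arm moves only by the shell command python3 -m crank 'ROWS' [FORCE]. ROWS is JSON, a list of rows, each an object of numbers: "dx", "dy", "dz": the shift along the world's x, y, z in m; "twist": the turn about the world's z in degrees; "grip": the opening, from -1 (shut) to 1 (fully open). A call has exactly 5 rows; each row is the pose to reach, as a shift and turn from the pose commanded when the call began; what a row does not reach only later rows make up. A row lasts 1/12 s, in which the tool goes at most 41.7 mm and 7.16 degrees, less where a joint would pass 70% of its speed; a pose out of reach is approached as far as the arm can. A call with a gripper value outside its range is refused whole. The fingers move at their own pace and stop on an object; FORCE is the grip in N (left out, the last holds). Time passes only in rows, so rows that repeat a pose let the fingers close, or fill a call up. It gives the time, the measured TCP pose, the force, the opening and the grip force at its end, in the units of the state.
- arm.get_state(): the state, without advancing time (a new reading comes with each control period).
- arm.grab_frame(name): name is "side" or "top" or "wrist"; returns the picture (384x512x3 uint8, red, green, blue); there is no depth.
- arm.get_calibration(name): a dict with "fx", "fy", "cx", "cy" (pixels), "cam_to_world" (4x4, takes a point from camera to world coordinates); the wrist camera has in their place "tool_from_camera" (4x4, takes a point from camera to tool coordinates, whose origin is the TCP and whose axes are the flange's). Camera axes: x right, y down, z forward; pixel columns grow to the right and rows downward; lengths in m; the calibration is good to about 2 mm. A picture is of the moment at which its call begins: read the wrist's pose just before it. get_calibration takes no time and is no camera call.
- arm.job_done(): hands the job in; it is judged then, once.
The state is a dict: "t": time; "q": joint angles; "qd": joint speeds; "joint_efforts": joint torques, N m; "eef_pos": TCP position; "ee_rot": TCP orientation; "force": force on the tool from outside, world axes, zero at the start; "moment": the same for the moment, N m; "width": finger opening in m; "gripper_force": force on a finger pad.
Only numpy, scipy, OpenCV 4.12 (cv2) and the standard library are available. Lean on these libraries where they do the work, as an engineer would, in place of code of your own. Each camera call takes 0.05 s, during which the arm holds its last target. There are 200 camera calls.

## Working session

There is one attempt and no reset: what is moved stays moved. The work goes in short steps, Python scripts to look and compute and a shell command to move; the robot and the scene stay as the last step left them, time stands still between calls to the robot, and variables do not carry over. Pictures are saved under pics/ and viewed, at most 10 in all, crops included, and the job is handed in when it is done.

```bash
mkdir -p pics; cat > h.py <<'E'
from station import arm
import numpy as np, cv2
def ray(cal,T,u,v):
    d=np.array([(u-cal['cx'])/cal['fx'],(v-cal['cy'])/cal['fy'],1.]); return T[:3,3],T[:3,:3]@d
def onplane(name,u,v,z):
    c=arm.get_calibration(name); o,d=ray(c,np.array(c['cam_to_world']),u,v)
    return o+d*(z-o[2])/d[2]
def pix(name,p):
    c=arm.get_calibration(name);T=np.linalg.inv(np.array(c['cam_to_world']));q=T[:3,:3]@np.array(p)+T[:3,3]
    return c['fx']*q[0]/q[2]+c['cx'],c['fy']*q[1]/q[2]+c['cy']
E
python3 - <<'E'
from h import *
a=arm.grab_frame('top');b=arm.grab_frame('side')
np.save('top.npy',a);np.save('side.npy',b)
cv2.imwrite('pics/top.png',cv2.resize(a[:,:,::-1],(768,576),interpolation=cv2.INTER_CUBIC))
cv2.imwrite('pics/side.png',cv2.resize(b[:,:,::-1],(768,576),interpolation=cv2.INTER_CUBIC))
s=arm.get_state();print(s['t'],s['eef_pos'],s['ee_rot'],s['width'])
for n in('top','side'):print(np.round(arm.get_calibration(n)['cam_to_world'],3),arm.get_calibration(n)['fx'])
E
```

```text
0.1 [ 0.2718065  -0.61737124  0.22571967] [ 3.14009211e+00 -1.63171407e-04 -2.72686222e+00] 0.08767670159082727
[[ 0.001 -0.999  0.045  0.515]
 [-0.999  0.001  0.037  0.078]
 [-0.037 -0.045 -0.998  0.934]
 [ 0.     0.     0.     1.   ]] 424.91229705598903
[[ 0.922 -0.204  0.328  0.287]
 [-0.386 -0.447  0.807 -0.614]
 [-0.018 -0.871 -0.491  0.498]
 [ 0.     0.     0.     1.   ]] 428.25914351476496
```

View pics/top.png

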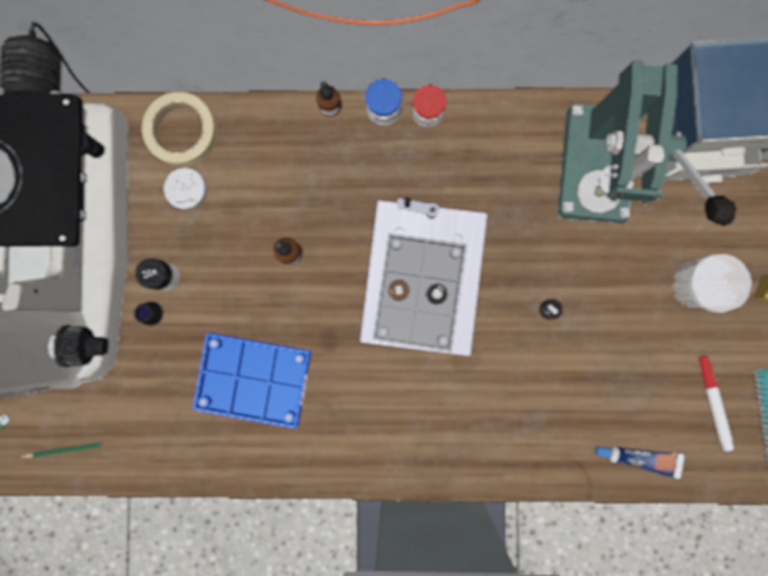

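View pics/side.png

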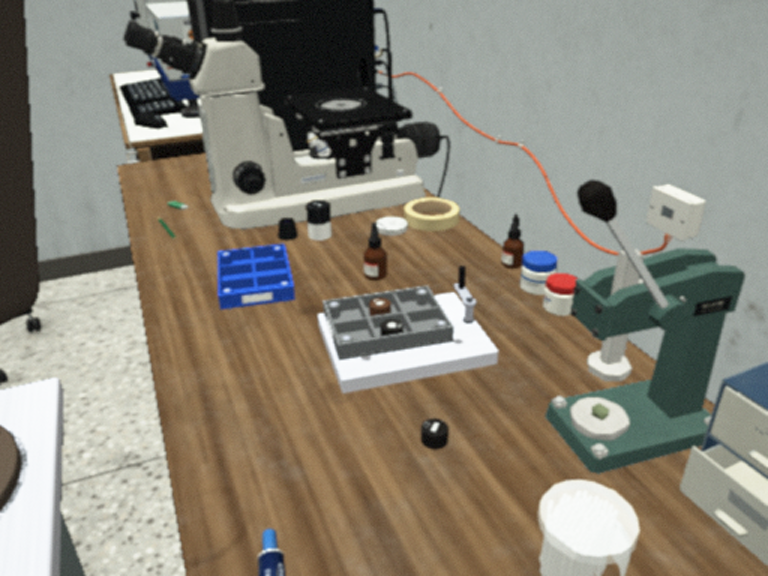

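The top view shows the pale lower tray with corners at about (377,201), (487,212), (470,355) and (360,344). The grey tray on it spans (390,235)–(455,353), the clip bar runs (403,203)–(432,211) with its black peg on the left, and the bottle is at (287,250) and the spare at (550,309).

- **Tray:** the candidates are grey (420,293) and blue (252,380). The grey one is meant, because it holds the samples.
- **Bottle:** the candidates are (287,250) and (328,100). The first is beside the trays. Neither bottle needs touching.

Next I measure the trays and confirm the grey one in a crop.

```bash
python3 - <<'E'
from h import *
a=np.load('top.npy');g=cv2.resize(a,None,fx=4,fy=4,interpolation=cv2.INTER_CUBIC)
def big(m):
    c,_=cv2.findContours(m.astype(np.uint8),cv2.RETR_EXTERNAL,cv2.CHAIN_APPROX_NONE);return max(c,key=cv2.contourArea)
mx=g.max(2).astype(int);mn=g.min(2).astype(int)
roi=np.zeros(mx.shape,bool);roi[500:980,920:1340]=1
white=big((mn>190)&roi)
hull=cv2.convexHull(white);r=cv2.minAreaRect(hull)
def show(r,z,lab):
    P=np.array([onplane('top',(u+.5)/4-.5,(v+.5)/4-.5,z)[:2] for u,v in cv2.boxPoints(r)])
    c=P.mean(0);e=[np.linalg.norm(P[1]-P[0]),np.linalg.norm(P[2]-P[1])]
    d=(P[1]-P[0]) if e[0]>e[1] else P[2]-P[1]
    d=d*np.sign(d[0]);print(lab,c.round(4),np.round(e,4),'yaw',np.degrees(np.arctan2(d[1],d[0])).round(2));return c,d
show(r,.02,'lower')
grey=(mx<185)&(mx-mn<22)&(mx>60)&roi
m=cv2.morphologyEx(grey.astype(np.uint8),cv2.MORPH_CLOSE,np.ones((9,9)))
m=cv2.morphologyEx(m,cv2.MORPH_OPEN,np.ones((25,25)))
gc=big(m);r2=cv2.minAreaRect(gc);show(r2,.052,'upper')
print(mx[700,1200],mn[700,1200],mn[570,1200])
o=g[480:1000,900:1400].copy()
for rr,col in((r,(255,0,0)),(r2,(0,255,0))):cv2.polylines(o,[np.int32(cv2.boxPoints(rr))-[900,480]],True,col,1)
cv2.imwrite('pics/crop.png',o[:,:,::-1])
c=arm.get_calibration('wrist');print(np.round(c['tool_from_camera'],3),c['fx'],c['cx'],c['cy'])
E
```

```text
lower [0.5814 0.0426] [0.2048 0.1571] yaw -6.83
upper [0.5568 0.0493] [0.1554 0.1089] yaw -8.2
162 157 215
[[ 0.001 -0.96  -0.282  0.076]
 [ 1.     0.001  0.    -0.   ]
 [ 0.    -0.282  0.96  -0.158]
 [ 0.     0.     0.     1.   ]] 277.6306009540287 256.0389985101281 193.9669573753252
```

View pics/crop.png

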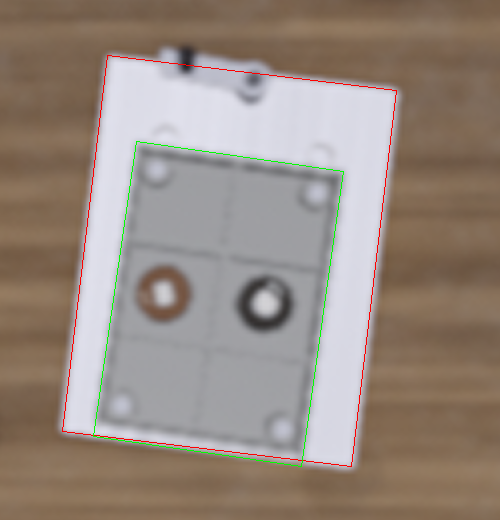

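The crop confirms the grey tray with the brown and black samples. It sits about 25 mm too near and a few mm to the left, turned about 1.4°. I will move over it for a wrist view, then grip its near wall.

```bash

python3 -m crank '[{"dx":0.013,"dy":0.037,"twist":4},{"dx":0.026,"dy":0.075,"twist":8},{"dx":0.039,"dy":0.113,"twist":12},{"dx":0.052,"dy":0.15,"twist":16},{"dx":0.065,"dy":0.188,"twist":20}]' 20
python3 -m crank '[{"dx":0.013,"dy":0.037,"twist":4},{"dx":0.026,"dy":0.075,"twist":8},{"dx":0.039,"dy":0.113,"twist":12},{"dx":0.052,"dy":0.15,"twist":16},{"dx":0.065,"dy":0.188,"twist":20}]'
python3 -m crank '[{"dx":0.013,"dy":0.037,"twist":4},{"dx":0.026,"dy":0.075,"twist":8},{"dx":0.039,"dy":0.113,"twist":12},{"dx":0.052,"dy":0.15,"twist":16},{"dx":0.065,"dy":0.188,"twist":19}]'
```

```text
invalid input at $[0]: expected keys dx, dy, dz, twist, grip
invalid input at $[0]: expected keys dx, dy, dz, twist, grip
invalid input at $[0]: expected keys dx, dy, dz, twist, grip
```

```bash

python3 -m crank '[{"dx":0.013,"dy":0.037,"dz":0,"twist":4,"grip":1},{"dx":0.026,"dy":0.075,"dz":0,"twist":8,"grip":1},{"dx":0.039,"dy":0.113,"dz":0,"twist":12,"grip":1},{"dx":0.052,"dy":0.15,"dz":0,"twist":16,"grip":1},{"dx":0.065,"dy":0.188,"dz":0,"twist":20,"grip":1}]' 20
python3 -m crank '[{"dx":0.013,"dy":0.037,"dz":0,"twist":4,"grip":1},{"dx":0.026,"dy":0.075,"dz":0,"twist":8,"grip":1},{"dx":0.039,"dy":0.113,"dz":0,"twist":12,"grip":1},{"dx":0.052,"dy":0.15,"dz":0,"twist":16,"grip":1},{"dx":0.065,"dy":0.188,"dz":0,"twist":20,"grip":1}]'
python3 -m crank '[{"dx":0.013,"dy":0.037,"dz":0,"twist":4,"grip":1},{"dx":0.026,"dy":0.075,"dz":0,"twist":8,"grip":1},{"dx":0.039,"dy":0.113,"dz":0,"twist":12,"grip":1},{"dx":0.052,"dy":0.15,"dz":0,"twist":16,"grip":1},{"dx":0.065,"dy":0.188,"dz":0,"twist":19,"grip":1}]'
```

```text
t: 0.52
eef_pos: [0.3369, -0.428, 0.2261]
ee_rot: [3.141, -0.0, -2.375]
force: [1.2, -0.0, -0.4]
width: 0.0873
gripper_force: 0.0
t: 0.93
eef_pos: [0.402, -0.2399, 0.2265]
ee_rot: [-3.142, 0.0, -2.025]
force: [0.9, -0.7, 0.0]
width: 0.0877
gripper_force: 0.0
t: 1.35
eef_pos: [0.4669, -0.0518, 0.2267]
ee_rot: [-3.141, 0.0, -1.693]
force: [0.5, -0.3, -0.1]
width: 0.0877
gripper_force: 0.0
```

```bash

python3 -m crank '[{"dx":0.02,"dy":0.02,"dz":0,"twist":0,"grip":1},{"dx":0.04,"dy":0.04,"dz":0,"twist":0,"grip":1},{"dx":0.06,"dy":0.06,"dz":0,"twist":0,"grip":0.5},{"dx":0.06,"dy":0.06,"dz":0,"twist":0,"grip":-0.3},{"dx":0.06,"dy":0.06,"dz":0,"twist":0,"grip":-0.3}]'
cat >> h.py <<'E'
from scipy.spatial.transform import Rotation as R
def wpose():
    s=arm.get_state();T=np.eye(4);T[:3,:3]=R.from_euler('xyz',s['ee_rot']).as_matrix();T[:3,3]=s['eef_pos']
    return T@np.array(arm.get_calibration('wrist')['tool_from_camera'])
def won(T,u,v,z):
    o,d=ray(arm.get_calibration('wrist'),T,u,v);return o+d*(z-o[2])/d[2]
def wpix(T,p):
    c=arm.get_calibration('wrist');q=T[:3,:3].T@(np.array(p)-T[:3,3]);return c['fx']*q[0]/q[2]+c['cx'],c['fy']*q[1]/q[2]+c['cy']
E
python3 - <<'E'
from h import *
T=wpose();a=arm.grab_frame('wrist');np.save('w1.npy',a);np.save('w1T.npy',T)
cv2.imwrite('pics/w1.png',cv2.resize(a[:,:,::-1],(768,576),interpolation=cv2.INTER_CUBIC))
print(arm.get_state()['width'],T[:3,3])
E
```

```text
t: 1.77
eef_pos: [0.5273, 0.0073, 0.2256]
ee_rot: [3.14, -0.001, -1.696]
force: [0.1, 0.2, -0.4]
width: 0.073
gripper_force: 0.0
0.06891985333098852 [ 0.51799975 -0.06851019  0.38372166]
```

View pics/w1.png

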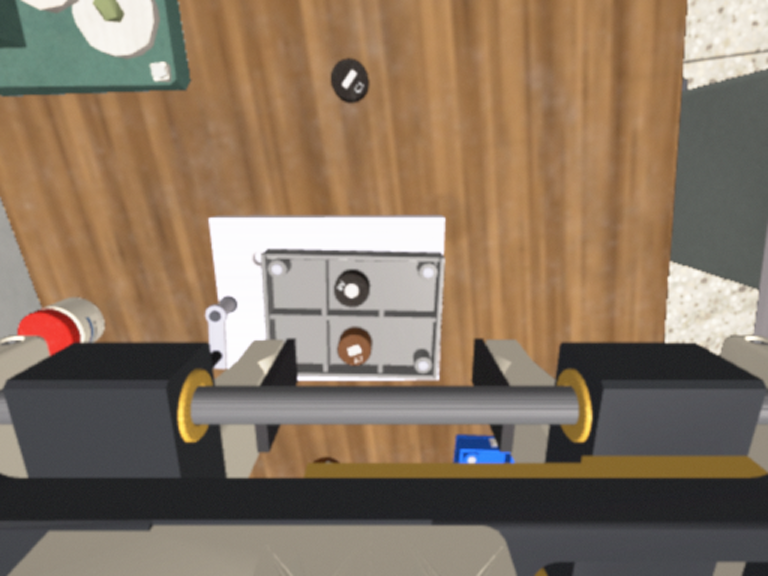

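The wrist view shows the lower tray's corners at (209,217) and (445,216), and the grey rim corners at about (265,250), (443,250), (440,380) and (268,380). The pin bosses are at (277,268), (428,270) and (423,364). I'll enlarge it to get exact corners.

```bash
python3 - <<'E'
from h import *
a=np.load('w1.npy');T=np.load('w1T.npy')
cv2.imwrite('pics/w1c.png',cv2.resize(a[135:260,130:306,::-1],None,fx=4.5,fy=4.5,interpolation=cv2.INTER_CUBIC))
g=cv2.resize(a,None,fx=4,fy=4,interpolation=cv2.INTER_CUBIC).astype(int)
w=((g.min(2)>200)).astype(np.uint8);w[:540]=0;w[:,:520]=0;w[1040:]=0;w[:,1220:]=0
c=max(cv2.findContours(w,0,1)[0],key=cv2.contourArea)
h=cv2.convexHull(c);ap=cv2.approxPolyDP(h,12,True)[:,0]
for u,v in ap: print(u/4,v/4,won(T,(u+.5)/4-.5,(v+.5)/4-.5,.02).round(4))
E
```

```text
296.25 145.25 [ 0.4709 -0.0222  0.02  ]
295.25 169.25 [0.4749 0.0092 0.02  ]
152.75 245.5 [0.6882 0.095  0.02  ]
143.5 244.75 [0.7012 0.0922 0.02  ]
137.25 211.0 [0.6976 0.0407 0.02  ]
139.5 145.5 [ 0.6728 -0.047   0.02  ]
```

View pics/w1c.png

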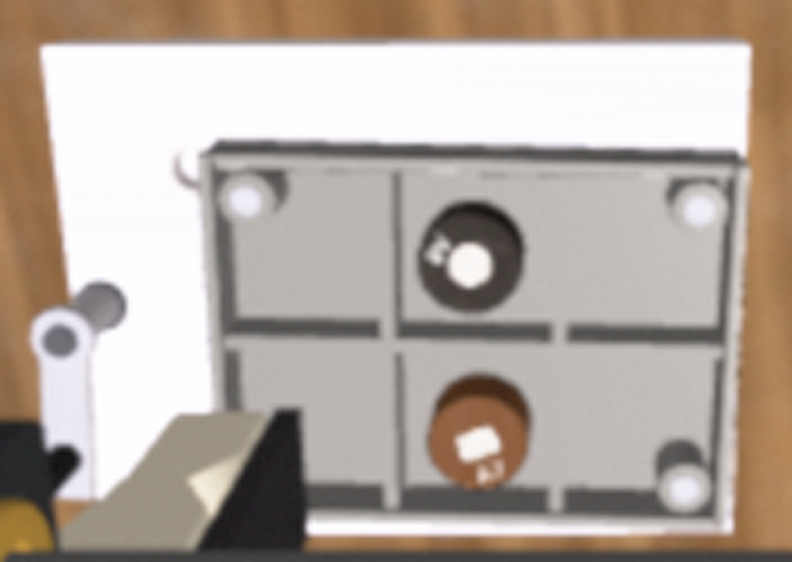

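The crop shows rim corners at (203,156), (743,160) and (728,527), lower-tray corners at (43,45), (749,44) and (733,533), and boss tops at (247,198), (698,208) and (684,487).

```bash
python3 - <<'E'
from h import *
T=np.load('w1T.npy')
f=lambda x,y,z:won(T,(x+.5)/4.5-.5+130,(y+.5)/4.5-.5+135,z)[:2]
L=[f(43,45,.02),f(749,44,.02),f(733,533,.02)]
U=[f(203,156,.052),f(743,160,.052),f(728,527,.052)]
B=[f(247,198,.050),f(698,208,.050),f(684,487,.050)]
for n,P in(('L',L),('U',U),('B',B)):
    P=np.array(P);d=P[0]-P[1];e=P[2]-P[1]
    print(n,'ctr',((P[0]+P[2])/2).round(4),np.linalg.norm(d).round(4),np.linalg.norm(e).round(4),'yaw',np.degrees(np.arctan2(d[1],d[0])).round(2),np.degrees(np.arctan2(-e[0],e[1])).round(2))
print(U,L)
E
```

```text
L ctr [0.5807 0.0426] 0.2035 0.1567 yaw -7.01 -6.65
U ctr [0.558  0.0489] 0.1456 0.1099 yaw -7.54 -7.14
B ctr [0.5593 0.0488] 0.1236 0.0842 yaw -8.41 -8.22
[array([ 0.6233627 , -0.01520557]), array([0.47900599, 0.00389016]), array([0.49267527, 0.11297272])] [array([ 0.67259033, -0.04766162]), array([ 0.47065642, -0.02281795]), array([0.48881548, 0.13282852])]
```

```bash

python3 -m crank '[{"dx":-0.022,"dy":0.013,"dz":-0.02,"twist":-0.5,"grip":-0.35},{"dx":-0.043,"dy":0.026,"dz":-0.045,"twist":-1,"grip":-0.35},{"dx":-0.043,"dy":0.026,"dz":-0.08,"twist":-1,"grip":-0.35},{"dx":-0.043,"dy":0.026,"dz":-0.115,"twist":-1,"grip":-0.35},{"dx":-0.043,"dy":0.026,"dz":-0.145,"twist":-1,"grip":-0.35}]' 20
python3 -m crank '[{"dx":0,"dy":0,"dz":0,"twist":0,"grip":-0.35},{"dx":0,"dy":0,"dz":0,"twist":0,"grip":-0.35},{"dx":0,"dy":0,"dz":0,"twist":0,"grip":-0.35},{"dx":0,"dy":0,"dz":0,"twist":0,"grip":-0.35},{"dx":0,"dy":0,"dz":0,"twist":0,"grip":-0.35}]'
```

```text
t: 2.23
eef_pos: [0.4826, 0.0314, 0.0806]
ee_rot: [-3.141, 0.001, -1.715]
force: [0.9, -0.6, 0.4]
width: 0.0357
gripper_force: 0.0
t: 2.65
eef_pos: [0.4852, 0.0325, 0.0834]
ee_rot: [-3.139, 0.002, -1.715]
force: [-0.3, 0.5, -0.1]
width: 0.0286
gripper_force: 0.0
```

Position is good. I go down to TCP z ≈ 0.039 and close.

```bash

python3 -m crank '[{"dx":-0.001,"dy":0,"dz":-0.012,"twist":0,"grip":-0.35},{"dx":-0.001,"dy":0,"dz":-0.024,"twist":0,"grip":-0.35},{"dx":-0.001,"dy":0,"dz":-0.034,"twist":0,"grip":-0.35},{"dx":-0.001,"dy":0,"dz":-0.043,"twist":0,"grip":-0.35},{"dx":-0.001,"dy":0,"dz":-0.043,"twist":0,"grip":-0.35}]' 20
python3 -m crank '[{"dx":0,"dy":0,"dz":0,"twist":0,"grip":-0.6},{"dx":0,"dy":0,"dz":0,"twist":0,"grip":-0.8},{"dx":0,"dy":0,"dz":0,"twist":0,"grip":-1},{"dx":0,"dy":0,"dz":0,"twist":0,"grip":-1},{"dx":0,"dy":0,"dz":0,"twist":0,"grip":-1}]' 20
```

```text
t: 3.07
eef_pos: [0.4842, 0.0328, 0.0387]
ee_rot: [-3.14, 0.001, -1.714]
force: [2.1, 1.4, -0.7]
width: 0.0286
gripper_force: 0.9
t: 3.48
eef_pos: [0.4829, 0.0324, 0.0391]
ee_rot: [-3.141, 0.0, -1.714]
force: [-2.0, 2.9, 5.9]
width: 0.0145
gripper_force: 19.8
```

A width of 14.5 mm means the inner finger landed on the corner boss, since the wall alone is 4 mm. I reopen, shift 7 mm toward the compartment's middle and close again.

```bash

python3 -m crank '[{"dx":0,"dy":0,"dz":0,"twist":0,"grip":-0.35},{"dx":0,"dy":0,"dz":0,"twist":0,"grip":-0.35},{"dx":0,"dy":0,"dz":0,"twist":0,"grip":-0.35},{"dx":0.001,"dy":0.004,"dz":0,"twist":0,"grip":-0.35},{"dx":0.001,"dy":0.007,"dz":0,"twist":0,"grip":-0.35}]' 20
python3 - <<'E'
from h import *
T=wpose();a=arm.grab_frame('wrist');np.save('w2.npy',a);np.save('w2T.npy',T)
print(arm.get_state()['width'],arm.get_state()['force'],arm.get_state()['eef_pos'])
cv2.imwrite('pics/w2.png',cv2.resize(a[:,:,::-1],(768,576),interpolation=cv2.INTER_CUBIC))
E
```

```text
t: 3.9
eef_pos: [0.484, 0.0393, 0.0384]
ee_rot: [3.141, -0.0, -1.715]
force: [0.4, -0.5, -0.2]
width: 0.0287
gripper_force: 0.0
0.028505311123407557 [ 0.15906326  0.56709555 -0.47273953] [0.4841502  0.03979883 0.03848573]
```

View pics/w2.png

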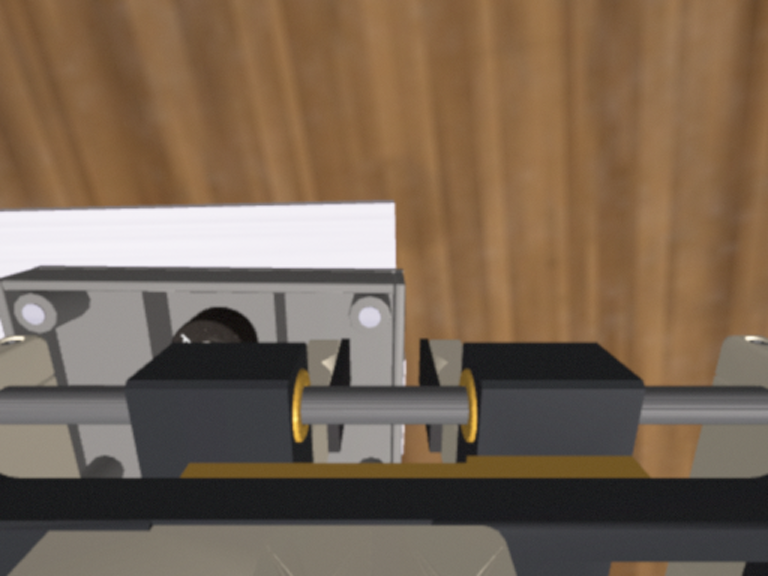

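The wrist view shows the fingers at (340,400) and (435,400) straddling the near wall at x≈395, with the boss at (370,315) now clear of them. I close now.

```bash

python3 -m crank '[{"dx":0,"dy":0,"dz":0,"twist":0,"grip":-0.6},{"dx":0,"dy":0,"dz":0,"twist":0,"grip":-0.8},{"dx":0,"dy":0,"dz":0,"twist":0,"grip":-1},{"dx":0,"dy":0,"dz":0,"twist":0,"grip":-1},{"dx":0,"dy":0,"dz":0,"twist":0,"grip":-1}]' 20
python3 -m crank '[{"dx":0,"dy":0,"dz":0,"twist":0,"grip":-1},{"dx":0,"dy":0,"dz":0,"twist":0,"grip":-1},{"dx":0,"dy":0,"dz":0,"twist":0,"grip":-1},{"dx":0,"dy":0,"dz":0,"twist":0,"grip":-1},{"dx":0,"dy":0,"dz":0,"twist":0,"grip":-1}]' 20
```

```text
t: 4.37
eef_pos: [0.4831, 0.0388, 0.0384]
ee_rot: [3.14, -0.001, -1.715]
force: [-3.6, 0.2, 1.2]
width: 0.0035
gripper_force: 20.0
t: 4.78
eef_pos: [0.484, 0.0393, 0.0385]
ee_rot: [3.142, 0.0, -1.715]
force: [-2.2, -0.0, -1.3]
width: 0.0038
gripper_force: 20.0
```

The wall is gripped at 3.8 mm. The grip puts the tray frame at x = −73, y = −20 mm, which agrees with the image. The shift to go is dx +22, dy −8 mm and +1.4°, done slowly.

```bash

python3 -m crank '[{"dx":0.001,"dy":-0.0004,"dz":0,"twist":0.1,"grip":-1},{"dx":0.003,"dy":-0.001,"dz":0,"twist":0.2,"grip":-1},{"dx":0.005,"dy":-0.002,"dz":0,"twist":0.3,"grip":-1},{"dx":0.008,"dy":-0.003,"dz":0,"twist":0.5,"grip":-1},{"dx":0.011,"dy":-0.004,"dz":0,"twist":0.7,"grip":-1}]' 25
python3 -m crank '[{"dx":0.003,"dy":-0.001,"dz":0,"twist":0.2,"grip":-1},{"dx":0.006,"dy":-0.002,"dz":0,"twist":0.4,"grip":-1},{"dx":0.009,"dy":-0.003,"dz":0,"twist":0.6,"grip":-1},{"dx":0.011,"dy":-0.004,"dz":0,"twist":0.7,"grip":-1},{"dx":0.011,"dy":-0.004,"dz":0,"twist":0.7,"grip":-1}]' 25
python3 -m crank '[{"dx":0,"dy":0,"dz":0,"twist":0,"grip":-1},{"dx":0,"dy":0,"dz":0,"twist":0,"grip":-1},{"dx":0,"dy":0,"dz":0,"twist":0,"grip":-1},{"dx":0,"dy":0,"dz":0,"twist":0,"grip":-1},{"dx":0,"dy":0,"dz":0,"twist":0,"grip":-1}]' 25
python3 - <<'E'
from h import *
T=wpose();a=arm.grab_frame('wrist');np.save('w3.npy',a);np.save('w3T.npy',T)
cv2.imwrite('pics/w3.png',cv2.resize(a[:,:,::-1],(768,576),interpolation=cv2.INTER_CUBIC))
b=arm.grab_frame('side');cv2.imwrite('pics/s3.png',cv2.resize(b[170:270,190:350,::-1],None,fx=5,fy=5,interpolation=cv2.INTER_CUBIC))
E
```

```text
t: 5.2
eef_pos: [0.4954, 0.0352, 0.0386]
ee_rot: [-3.141, 0.0, -1.702]
force: [-0.6, 0.2, -0.9]
width: 0.004
gripper_force: 25.0
t: 5.62
eef_pos: [0.5065, 0.0311, 0.0384]
ee_rot: [-3.142, -0.0, -1.69]
force: [0.0, 0.1, -3.8]
width: 0.0041
gripper_force: 25.2
t: 6.03
eef_pos: [0.5062, 0.0314, 0.0387]
ee_rot: [-3.141, 0.0, -1.69]
force: [1.1, 1.3, -4.2]
width: 0.0038
gripper_force: 25.2
```

View pics/s3.png

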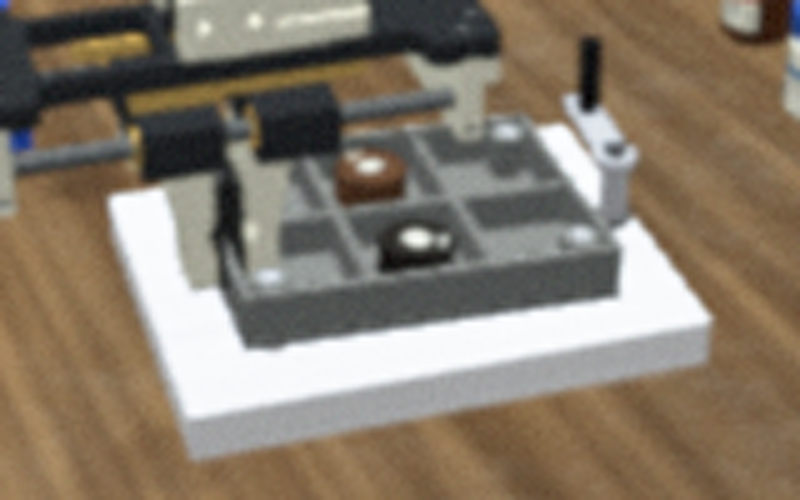

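The side crop shows the tray centred on the lower tray with both samples in place. The wrist force of −4 N says the gripper carries the whole tray, so all pins are over the sockets. I lower it 8 mm gently.

```bash

python3 -m crank '[{"dx":0,"dy":0,"dz":-0.001,"twist":0,"grip":-1},{"dx":0,"dy":0,"dz":-0.002,"twist":0,"grip":-1},{"dx":0,"dy":0,"dz":-0.003,"twist":0,"grip":-1},{"dx":0,"dy":0,"dz":-0.004,"twist":0,"grip":-1},{"dx":0,"dy":0,"dz":-0.004,"twist":0,"grip":-1}]' 25
python3 -m crank '[{"dx":0,"dy":0,"dz":-0.001,"twist":0,"grip":-1},{"dx":0,"dy":0,"dz":-0.002,"twist":0,"grip":-1},{"dx":0,"dy":0,"dz":-0.003,"twist":0,"grip":-1},{"dx":0,"dy":0,"dz":-0.004,"twist":0,"grip":-1},{"dx":0,"dy":0,"dz":-0.004,"twist":0,"grip":-1}]' 25
```

```text
t: 6.55
eef_pos: [0.506, 0.0313, 0.0344]
ee_rot: [3.141, 0.0, -1.69]
force: [1.2, 1.0, -3.3]
width: 0.0041
gripper_force: 25.1
t: 6.97
eef_pos: [0.5059, 0.0312, 0.0305]
ee_rot: [3.141, -0.0, -1.69]
force: [0.2, 1.3, -1.9]
width: 0.0039
gripper_force: 25.0
```

It came down the full 8 mm without resistance. I release and lift off.

```bash

python3 -m crank '[{"dx":0,"dy":0,"dz":0,"twist":0,"grip":-0.7},{"dx":0,"dy":0,"dz":0,"twist":0,"grip":-0.5},{"dx":0,"dy":0,"dz":0,"twist":0,"grip":-0.5},{"dx":0,"dy":0,"dz":0,"twist":0,"grip":-0.5},{"dx":0,"dy":0,"dz":0,"twist":0,"grip":-0.5}]' 20
python3 -m crank '[{"dx":0,"dy":0,"dz":0.01,"twist":0,"grip":-0.5},{"dx":0,"dy":0,"dz":0.03,"twist":0,"grip":-0.5},{"dx":0,"dy":0,"dz":0.06,"twist":0,"grip":-0.5},{"dx":0,"dy":0,"dz":0.095,"twist":0,"grip":-0.5},{"dx":0,"dy":0,"dz":0.13,"twist":0,"grip":-0.5}]'
python3 -m crank '[{"dx":0.03,"dy":-0.01,"dz":0.02,"twist":0,"grip":0},{"dx":0.06,"dy":-0.02,"dz":0.04,"twist":0,"grip":0},{"dx":0.09,"dy":-0.03,"dz":0.04,"twist":0,"grip":0},{"dx":0.12,"dy":-0.03,"dz":0.04,"twist":0,"grip":0},{"dx":0.12,"dy":-0.03,"dz":0.04,"twist":0,"grip":0}]'
python3 - <<'E'
from h import *
T=wpose();a=arm.grab_frame('wrist');np.save('w4.npy',a);np.save('w4T.npy',T)
cv2.imwrite('pics/w4.png',cv2.resize(a[:,:,::-1],(768,576),interpolation=cv2.INTER_CUBIC))
print(np.array(wpix(T,[.6949,.0603,.085]))*1.5,np.array(wpix(T,[.6733,.0315,.053]))*1.5,np.array(wpix(T,[.6376,.0358,.085]))*1.5)
def loc(x,y,z):
    c,s=np.cos(np.radians(-6.83)),np.sin(np.radians(-6.83));return np.array(wpix(T,[.581+c*x-s*y,.0426+s*x+c*y,z]))*1.5
print([loc(x,y,.044).round(1) for x,y in((75,-55),(-75,-55),(-75,55),(75,55))and((.075,-.055),(-.075,-.055),(-.075,.055),(.075,.055))])
E
```

```text
t: 7.38
eef_pos: [0.5061, 0.0312, 0.0307]
ee_rot: [-3.141, 0.0, -1.69]
force: [-0.0, -0.4, 0.7]
width: 0.0216
gripper_force: 0.0
t: 7.8
eef_pos: [0.5054, 0.0309, 0.1626]
ee_rot: [3.141, -0.001, -1.69]
force: [1.1, 1.2, -0.1]
width: 0.0219
gripper_force: 0.0
t: 8.22
eef_pos: [0.6301, 0.0006, 0.2008]
ee_rot: [-3.14, -0.0, -1.691]
force: [0.1, 0.0, 0.2]
width: 0.0433
gripper_force: 0.0
[305.40182876 374.09052775] [333.8421419  318.67048154] [379.39701363 334.35364574]
[array([356.3, 247. ]), array([552.6, 247. ]), array([537.7, 376.9]), array([358.7, 376.7])]
```

View pics/w4.png

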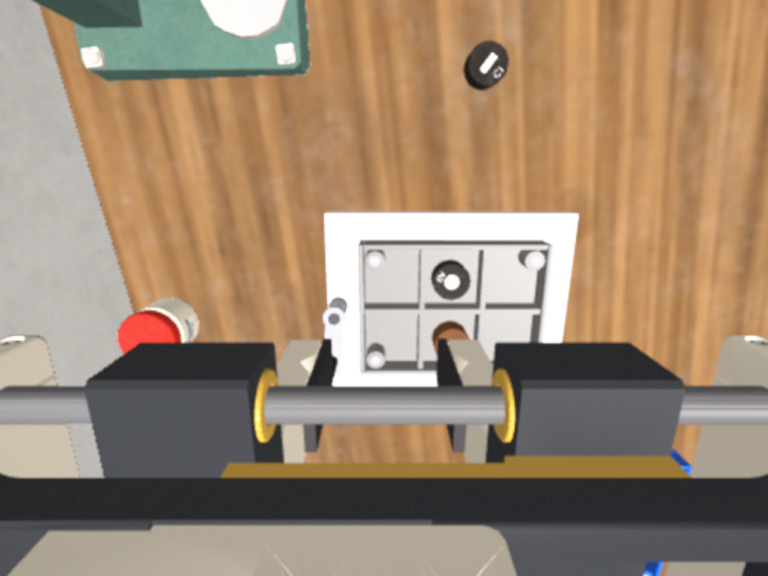

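The wrist view shows the tray flat and centred, with rim (360,245)–(549,370) against a seated prediction of (356,247)–(552,377). Both samples are in place, and the post is at (334,318), where predicted. The peg is hidden behind the finger, so I check it in the stored top view.

```bash
python3 - <<'E'
from h import *
a=arm.grab_frame('side');g=cv2.resize(a,None,fx=4,fy=4,interpolation=cv2.INTER_CUBIC).astype(int)
print('top pred',pix('top',[.6949,.0603,.085]))
t=np.load('top.npy').astype(int);sub=t[125:145,262:285].max(2);ys,xs=np.where(sub<90);print(xs.mean()+262,ys.mean()+125,len(xs), onplane('top',xs.mean()+262,ys.mean()+125,.07))
b=np.load('side.npy').astype(int);u,v=pix('side',[.6949,.0603,.0685]);print('side pred',u,v)
U,V=int(u),int(v);s=b[V-25:V+25,U-20:U+20].max(2);ys,xs=np.where(s<60);print(xs.mean()+U-20,ys.mean()+V-25,len(xs),ys.min()+V-25,ys.max()+V-25)
print('ends',pix('side',[.6949,.0603,.085]),pix('side',[.6949,.0603,.052]))
E
```

```text
top pred (np.float64(274.1987867460627), np.float64(126.06982258517411))
271.2105263157895 133.8421052631579 19 [0.68208139 0.0661201  0.07      ]
side pred 315.3371511589696 184.69713514849192
307.55102040816325 183.91836734693877 49 178 191
ends (np.float64(315.73753616842237), np.float64(177.6645378913916)) (np.float64(314.9440025327227), np.float64(191.60262832456314))
```

```bash
python3 - <<'E'
from h import *
A=[];B=[]
for n,u,v in(('top',271.2,133.8),('side',307.6,183.9)):
    c=arm.get_calibration(n);o,d=ray(c,np.array(c['cam_to_world']),u,v);d/=np.linalg.norm(d);P=np.eye(3)-np.outer(d,d);A.append(P);B.append(P@o)
x=np.linalg.solve(sum(A),sum(B));print(x,[np.linalg.norm(P@x-b) for P,b in zip(A,B)])
r=x[:2]-[.6733,.0315];print(np.linalg.norm(r),np.degrees(np.arctan2(r[1],r[0]))+6.83)
E
```

```text
[0.68113891 0.06654956 0.07059334] [np.float64(0.0009820604649236329), np.float64(0.0009820604649237214)]
0.03591546309999466 84.22313610214213
```

The two rays meet at (0.681, 0.0665, 0.071), 36 mm from the post and within the peg's height. So the peg is at 84° from the tray's +x, not at 60°. I go over it, descend and grip.

```bash

python3 -m crank '[{"dx":0.025,"dy":0.033,"dz":0,"twist":0,"grip":0},{"dx":0.051,"dy":0.066,"dz":0,"twist":0,"grip":0},{"dx":0.051,"dy":0.066,"dz":-0.035,"twist":0,"grip":0},{"dx":0.051,"dy":0.066,"dz":-0.07,"twist":0,"grip":0},{"dx":0.051,"dy":0.066,"dz":-0.09,"twist":0,"grip":0}]' 15
python3 -m crank '[{"dx":0,"dy":0,"dz":-0.015,"twist":0,"grip":0},{"dx":0,"dy":0,"dz":-0.03,"twist":0,"grip":0},{"dx":0,"dy":0,"dz":-0.04,"twist":0,"grip":0},{"dx":0,"dy":0,"dz":-0.05,"twist":0,"grip":0},{"dx":0,"dy":0,"dz":-0.05,"twist":0,"grip":0}]'
python3 -m crank '[{"dx":0,"dy":0,"dz":0,"twist":0,"grip":-0.3},{"dx":0,"dy":0,"dz":0,"twist":0,"grip":-0.7},{"dx":0,"dy":0,"dz":0,"twist":0,"grip":-1},{"dx":0,"dy":0,"dz":0,"twist":0,"grip":-1},{"dx":0,"dy":0,"dz":0,"twist":0,"grip":-1}]' 15
python3 -m crank '[{"dx":0,"dy":0,"dz":0,"twist":0,"grip":-1},{"dx":0,"dy":0,"dz":0,"twist":0,"grip":-1},{"dx":0,"dy":0,"dz":0,"twist":0,"grip":-1},{"dx":0,"dy":0,"dz":0,"twist":0,"grip":-1},{"dx":0,"dy":0,"dz":0,"twist":0,"grip":-1}]' 15
```

```text
t: 8.73
eef_pos: [0.6746, 0.068, 0.1076]
ee_rot: [3.138, -0.001, -1.689]
force: [-1.0, -2.0, -0.5]
width: 0.0441
gripper_force: 0.0
t: 9.15
eef_pos: [0.6756, 0.0671, 0.0591]
ee_rot: [3.139, -0.001, -1.69]
force: [0.1, -0.1, -0.5]
width: 0.0437
gripper_force: 0.0
t: 9.57
eef_pos: [0.6774, 0.0674, 0.0613]
ee_rot: [-3.14, 0.001, -1.69]
force: [1.1, 0.5, 0.5]
width: 0.016
gripper_force: 0.5
t: 9.98
eef_pos: [0.6776, 0.0675, 0.0611]
ee_rot: [-3.14, 0.0, -1.69]
force: [0.2, 1.4, 4.5]
width: 0.0092
gripper_force: 15.0
```

The peg is gripped at 9.2 mm. I swing it along the arc.

```bash

python3 -m crank '[{"dx":-0.0065,"dy":0,"dz":0,"twist":0,"grip":-1},{"dx":-0.013,"dy":-0.001,"dz":0,"twist":0,"grip":-1},{"dx":-0.019,"dy":-0.003,"dz":0,"twist":0,"grip":-1},{"dx":-0.025,"dy":-0.0065,"dz":0,"twist":0,"grip":-1},{"dx":-0.03,"dy":-0.0105,"dz":0,"twist":0,"grip":-1}]' 15
python3 -m crank '[{"dx":-0.004,"dy":-0.005,"dz":0,"twist":0,"grip":-1},{"dx":-0.007,"dy":-0.0097,"dz":0,"twist":0,"grip":-1},{"dx":-0.009,"dy":-0.0156,"dz":0,"twist":0,"grip":-1},{"dx":-0.0102,"dy":-0.021,"dz":0,"twist":0,"grip":-1},{"dx":-0.0104,"dy":-0.023,"dz":0,"twist":0,"grip":-1}]'
python3 -m crank '[{"dx":0,"dy":0,"dz":0,"twist":0,"grip":-1},{"dx":0,"dy":0,"dz":0,"twist":0,"grip":-1},{"dx":0,"dy":0,"dz":0,"twist":0,"grip":-1},{"dx":0,"dy":0,"dz":0,"twist":0,"grip":-1},{"dx":0,"dy":0,"dz":0,"twist":0,"grip":-1}]'
```

```text
t: 10.4
eef_pos: [0.6473, 0.0568, 0.0612]
ee_rot: [-3.14, 0.001, -1.689]
force: [5.6, 0.8, 3.8]
width: 0.0093
gripper_force: 15.0
t: 10.82
eef_pos: [0.6385, 0.0367, 0.0612]
ee_rot: [-3.137, 0.006, -1.691]
force: [3.9, 22.0, 2.6]
width: 0.0096
gripper_force: 15.0
t: 11.23
eef_pos: [0.6384, 0.0368, 0.0612]
ee_rot: [-3.137, 0.005, -1.69]
force: [4.8, 14.9, 3.0]
width: 0.0092
gripper_force: 15.0
```

The peg is at 178° against the stop. I relieve the push, open and lift away.

```bash

python3 -m crank '[{"dx":0,"dy":0.002,"dz":0,"twist":0,"grip":-1},{"dx":0,"dy":0.002,"dz":0,"twist":0,"grip":-0.6},{"dx":0,"dy":0.002,"dz":0,"twist":0,"grip":-0.4},{"dx":0,"dy":0.002,"dz":0,"twist":0,"grip":-0.4},{"dx":0,"dy":0.002,"dz":0,"twist":0,"grip":-0.4}]'
python3 -m crank '[{"dx":0,"dy":0,"dz":0.01,"twist":0,"grip":-0.4},{"dx":0,"dy":0,"dz":0.03,"twist":0,"grip":-0.4},{"dx":0,"dy":0,"dz":0.06,"twist":0,"grip":-0.4},{"dx":0,"dy":0,"dz":0.095,"twist":0,"grip":-0.4},{"dx":0,"dy":0,"dz":0.13,"twist":0,"grip":-0.4}]'
python3 -m crank '[{"dx":-0.03,"dy":-0.03,"dz":0.01,"twist":0,"grip":-0.4},{"dx":-0.06,"dy":-0.06,"dz":0.02,"twist":0,"grip":-0.4},{"dx":-0.08,"dy":-0.09,"dz":0.02,"twist":0,"grip":-0.4},{"dx":-0.08,"dy":-0.12,"dz":0.02,"twist":0,"grip":-0.4},{"dx":-0.08,"dy":-0.12,"dz":0.02,"twist":0,"grip":-0.4}]'
python3 - <<'E'
from h import *
a=arm.grab_frame('wrist');b=arm.grab_frame('side')
o=np.hstack([cv2.resize(a,(400,300)),cv2.resize(b[150:270,190:350],(400,300),interpolation=cv2.INTER_CUBIC)])
cv2.imwrite('pics/fin.png',o[:,:,::-1])
E
```

```text
t: 11.65
eef_pos: [0.6347, 0.0348, 0.0595]
ee_rot: [3.138, -0.001, -1.691]
force: [0.3, 0.2, -0.9]
width: 0.0251
gripper_force: 0.0
t: 12.07
eef_pos: [0.6355, 0.0351, 0.192]
ee_rot: [3.14, -0.001, -1.691]
force: [0.6, 0.2, -0.6]
width: 0.0261
gripper_force: 0.0
t: 12.48
eef_pos: [0.5546, -0.0881, 0.2121]
ee_rot: [-3.141, -0.0, -1.693]
force: [-0.6, 0.5, 0.4]
width: 0.0261
gripper_force: 0.0
```

View pics/fin.png

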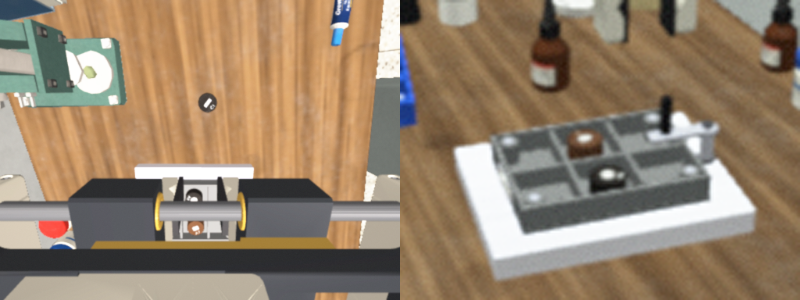

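The final view shows the tray flat, both samples in place, and the clip bar over the rim with the peg at (665,115). I check the peg's angle, then hand in.

```bash
python3 - <<'E'
from h import *
b=arm.grab_frame('side').astype(int);u,v=pix('side',[.6376,.0359,.0685]);U,V=int(u),int(v)
s=b[V-9:V+7,U-12:U+12].max(2);ys,xs=np.where(s<60);m=(xs.mean()+U-12,ys.mean()+V-9);print((u,v),m,len(xs))
print('at 1.9rad',pix('side',[.6733+.036*np.cos(np.radians(162)),.0315+.036*np.sin(np.radians(162)),.0685]))
if abs(m[0]-u)<3: print(arm.job_done())
E
```

```text
(np.float64(296.15580992198977), np.float64(195.8622084777564)) (np.float64(295.81632653061223), np.float64(195.08163265306123)) 49
at 1.9rad (np.float64(295.25431549475303), np.float64(194.16660641364055))
the job is handed in; nothing more can be done
None
```

The job is handed in at about 12.7 s: the tray came down the full 8 mm into its sockets, the clip is against its stop at about 178° (2.06 rad, read from the gripper before release), both samples look in place, and the bottle and spare sample were left alone; no verdict came back.

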